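Fit the stepped spacers on a sample-carousel spindle

ROBOT

A 7-joint arm with a two-finger parallel gripper is mounted at the origin on the work surface. World frame = base frame: x ahead of the robot, y to its left, z up, the work surface at z = 0. Lengths are in m, angles in rad, forces in N, time in s.
With the tool pointing down it reaches from about 0.35 to 0.9 m from the base axis. Payload 8.1 kg.
Tool frame: the origin (TCP) lies at the very end of the fingers, on their centre line; the grasp point (between the pads) lies grip_point_offset behind it (grip_point_offset is the distance from the TCP to the grasp point, in m); z points along the fingers, y is the direction in which the jaws open and shut (so a half turn about z gives the same grasp; the last joint's range is limited). The gripper opens to 92 mm and grips with 3 to 60 N. Pads are 19 mm wide; open, the fingers measure 130 mm over their backs; the gripper's body (75 mm by 190 mm) begins 47 mm behind the grasp point.
Start: joints at [1.158, 0.434, 0.025, 1.573, -0.012, 1.134, -0.075], TCP at [0.191, -0.595, 0.227] pointing down, gripper open.
Joint ranges: [-2.62, 2.62], [-0.44, 2.09], [-1.27, 1.32], [0.08, 2.57], [-1.32, 4.46], [0.12, 2], [-2.74, 2.74]. Speed limits (rad/s): [2.22, 2.22, 3.01, 3.01, 3.14, 3.14, 3.14].

INTERFACE

Orientations are given as a rotation vector (axis times angle).
In Python, from cell import * gives the robot as it stands.
- The arm moves only by the tool drive_tool, never from a script. Its argument "increments" is a list of rows, each an object of numbers: "grip": the gripper's target within -1 to 1 (shut at 1, half-way at 0, fully open at -1); "tx", "ty", "tz": the shift along the world's x, y, z normalised to -1 to 1, where 1 is 400 mm; "turn": the turn about the world's z normalised to -1 to 1, where 1 is 60 degrees. In form: [{"grip": .., "tx": .., "ty": .., "tz": .., "turn": ..}, ...]. A call has 1 to 20 rows; each row is the pose to reach, as a shift and turn from the pose measured when the call began; what a row does not reach only later rows make up. A row lasts 1/10 s, in which the tool goes at most 50 mm and 8.59 degrees, less where a joint would pass 70% of its speed; a pose out of reach is approached as far as the arm can. A call with a number of a shift or a turn outside -1 to 1 is refused whole. A call with a gripper value outside its range is refused whole. The fingers move at their own pace and stop on an object; "newtons" is the grip in N (left out, the last holds). Time passes only in rows, so rows that repeat a pose let the fingers close. It gives the time, the measured TCP pose, the force and the opening at its end, in the units of the state.
- observe(): the state, without advancing time (a new reading comes with each control period).
- get_image(name): name is "scene" or "side" or "wrist"; returns the picture (420x560x3 uint8, red, green, blue); there is no depth.
- camera_info(name): a dict with "fx", "fy", "cx", "cy" (pixels), "eye" and "rotation" of the camera in the world; the wrist camera has in their place "hand_eye" (4x4, takes a point from camera to tool coordinates, whose origin is the TCP and whose axes are the flange's). Camera axes: x right, y down, z forward; pixel columns grow to the right and rows downward; lengths in m; the calibration is good to about 2 mm. A picture is of the moment at which its call begins: read the wrist's pose just before it. camera_info takes no time and is no camera call.
- sign_off(): hands the job in, once; it reports no verdict.
The state is a dict: "clock": time; "joints": joint angles; "dq": joint speeds; "joint_efforts": joint torques, N m; "position": TCP position; "ee_rot": TCP orientation; "force": force on the tool from outside, world axes, zero at the start; "ft_torque": the same for the moment, N m; "width": opening from 0.0 (shut) to 1.0 (fully open).
Only numpy, scipy, OpenCV 4.12 (cv2) and the standard library are available. Lean on these libraries where they do the work, as an engineer would, in place of code of your own. Each camera call takes 0.05 s, during which the arm holds its last target. There are 200 camera calls.

TASK

The sample carousel needs its stepped seat: thread the wide blue spacer onto the upright steel spindle of the drive unit until it lies flat on the black flange, then thread the narrow yellow spacer on top of it so that it lies flat on the blue one, and let go of both. Leave the middle-sized red spacer, the wash bottle and the beaker where they stand.

Things in the scene. Friction and masses are not known exactly. Their poses are not given: they have to be found in the camera images.
- seat (a point): Where the spacers go: centre of the top face of the round black flange (72 mm across) on the drive unit, at the foot of its upright steel spindle. The spindle is 12 mm in diameter and stands 62 mm above this point, its top 14 mm tapering to 4 mm. The flange top is 55 mm above the bench, on a fixed white housing 140 x 160 mm and 50 mm high, centred under this point. z is up, along the spindle.
- wide_spacer: Wide blue plastic spacer ring: outside diameter 62 mm, bore 30 mm, 28 mm high, about 90 g, loose, lying flat on the bench. Origin at the centre of its underside, z up along its bore.
- narrow_spacer: Narrow yellow plastic spacer ring: outside diameter 46 mm, bore 30 mm, 25 mm high, about 33 g, loose, lying flat on the bench. Origin at the centre of its underside, z up along its bore.
- spare_spacer: Bystander: red plastic spacer ring of the middle size, outside diameter 54 mm, bore 30 mm, 28 mm high, loose, lying flat on the bench. Origin at the centre of its underside. The three spacers lie in any order in a loose row across the bench, centres at least 105 mm apart in world y; the wash bottle and beaker stand at least 110 mm (centre to centre) beyond them in x.
- wash_bottle: Bystander: white wash bottle with a yellow cap and bent spout, body 62 mm in diameter, 195 mm high, loose, standing on the bench beyond the work. Origin at the centre of its underside.
- beaker: Bystander: glass beaker, 70 mm in diameter, 85 mm high, loose, standing on the bench beyond the work. Origin at the centre of its underside.
Mind the look-alikes: they are no part of the job. What is shaped like the part that bears seat but brown or orange is not meant.

How it is judged:
By the outcome, as a careful person would: the job done as asked, in the order asked, and still so for the second after the job is handed in, with the robot touching nothing.
It also fails if it takes over 54 s, if anything falls off the work surface, if the arm or the gripper's body presses on something with over 40 N, if the wrist force passes 120 N, or if a joint passes its speed limit or range.

## Working session

There is one attempt and no reset: what is moved stays moved. The work goes in short steps, Python scripts to look and compute and a tool call to move; the robot and the scene stay as the last step left them, time stands still between calls to the robot, and variables do not carry over. Pictures are saved under pics/ and viewed, about 8 in all and at most 12, crops included, and the job is handed in when it is done.

Besides the shell and the picture viewer there is one more tool, called as name(argument=value, ...), one argument or row to a line, values as JSON. drive_tool: Moves the arm, as the interface text tells. Its arguments: {"type":"object","properties":{"increments":{"type":"array","items":{"type":"object","properties":{"grip":{"type":"number"},"tx":{"type":"number"},"ty":{"type":"number"},"tz":{"type":"number"},"turn":{"type":"number"}}}},"newtons":{"type":"number"}},"required":["increments"]}

```bash
mkdir -p pics; ls; python3 - <<'E'
from cell import *
import cv2
print(observe())
for n in ("scene","side","wrist"):
    print(n,camera_info(n))
a=get_image("scene");b=get_image("side")
cv2.imwrite("pics/scene0.png",a[:,:,::-1]);cv2.imwrite("pics/side0.png",b[:,:,::-1])
E
```

```text
pics
{'clock': 0.0, 'joints': array([ 1.15839146,  0.43519025,  0.02495704,  1.57408789, -0.01162026,
        1.13400755, -0.07514165]), 'dq': array([-2.48733389e-06, -1.01930305e-03, -1.18142969e-03,  2.06961499e-04,
       -1.84492395e-05, -4.85026224e-05,  2.03791393e-03]), 'joint_efforts': array([-6.68617868e-04, -6.67864108e+01,  9.84579697e-01, -3.14465153e+01,
       -6.05112151e-02,  4.29167098e-02,  1.60923250e-04]), 'position': array([ 0.19035058, -0.59477165,  0.22596868]), 'ee_rot': array([-3.10251311e+00, -4.84300311e-01,  5.52457799e-04]), 'force': array([ 0.06225957,  0.07010697, -0.18344909]), 'ft_torque': array([-0.03085707,  0.07837144, -0.01154399]), 'width': 0.9980245015546052}
scene {'fx': 502.4967439179193, 'fy': 502.4967439179193, 'cx': 274.8783627977653, 'cy': 212.66129900973675, 'eye': array([ 0.96363751, -0.89261054,  0.9130865 ]), 'rotation': array([-2.20540455, -0.57657302,  0.25412915])}
side {'fx': 488.23575798973997, 'fy': 488.23575798973997, 'cx': 284.144462422007, 'cy': 216.00753123031242, 'eye': array([ 0.41474121, -0.7797708 ,  1.00991408]), 'rotation': array([-2.45424411,  0.13658426, -0.03428659])}
wrist {'fx': 310.24102366524374, 'fy': 310.24102366524374, 'cx': 282.8411564666555, 'cy': 211.20255142444776, 'hand_eye': array([[-4.84973232e-05, -9.67342043e-01, -2.53474592e-01,
         6.63658903e-02],
       [ 9.99999961e-01,  2.28921380e-05, -2.78694004e-04,
         1.42789630e-04],
       [ 2.75395003e-04, -2.53474595e-01,  9.67342004e-01,
        -1.57909720e-01],
       [ 0.00000000e+00,  0.00000000e+00,  0.00000000e+00,
         1.00000000e+00]])}
```

View pics/scene0.png

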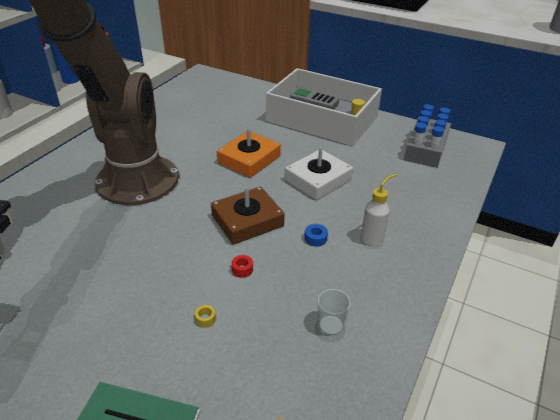

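View pics/side0.png

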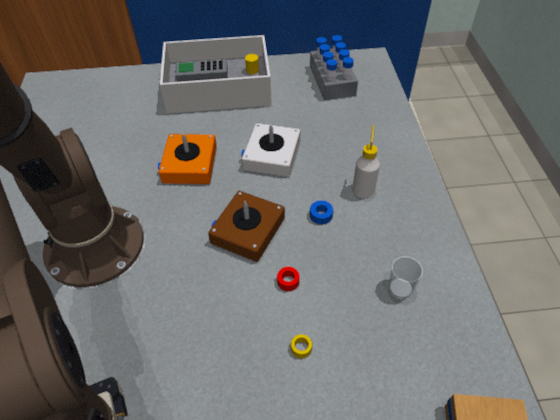

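Scene view: the white drive unit (wanted) has its flange near (318,167). The look-alikes are orange (249,146) and brown (247,207). Rings: blue (316,235), red (242,266), yellow (205,316). Bottle is at (375,225), beaker at (333,312). In the side view, white flange is at (271,143), blue (321,212), yellow (301,346), red (288,279). Next I'll check these in a close crop.

```bash
cat > h.py <<'E'
import numpy as np, cv2
from scipy.spatial.transform import Rotation as R
from cell import *
def ray(n,u,v,st=None):
    c=camera_info(n)
    d=np.array([(u-c["cx"])/c["fx"],(v-c["cy"])/c["fy"],1.])
    if n=="wrist":
        T=c["hand_eye"];Q=R.from_rotvec(st["ee_rot"]).as_matrix()
        return Q@T[:3,3]+st["position"],Q@T[:3,:3]@d
    return c["eye"],R.from_rotvec(c["rotation"]).as_matrix()@d
def at_z(n,u,v,z,st=None):
    e,d=ray(n,u,v,st); return e+d*(z-e[2])/d[2]
def blob(img,col,roi=None):
    h=cv2.cvtColor(img,cv2.COLOR_RGB2HSV)
    lo,hi={"blue":((105,150,60),(125,255,255)),"yellow":((22,150,60),(34,255,255)),"red":((0,200,60),(4,255,255))}[col]
    m=cv2.inRange(h,lo,hi)
    if roi: k=np.zeros_like(m);x0,y0,x1,y1=roi;k[y0:y1,x0:x1]=1;m*=k
    return m
E
python3 - <<'E'
from h import *
a=cv2.imread("pics/scene0.png");b=cv2.imread("pics/side0.png")
A=cv2.resize(a[110:340,190:390],None,fx=2,fy=2.5,interpolation=3) 
A=cv2.resize(a[130:340,190:350],None,fx=2.5,fy=2.5,interpolation=3)
B=cv2.resize(b[115:365,205:340],None,fx=2.1,fy=2.1,interpolation=3)
C=np.zeros((525,400+B.shape[1],3),np.uint8);C[:525,:400]=A;C[:B.shape[0],400:]=B[:525]
cv2.imwrite("pics/crop.png",C);print(C.shape)
# first estimates from silhouettes centre at mid-height
for nm,s,d,z in [("blue",(316,235),(321,212),.014),("red",(242,266),(288,279),.014),("yellow",(205,316),(301,346),.012),("seat",(318,167),(271,143),.055),("bottle base",(373,238),(365,190),.01),("beaker",(333,325),(402,290),0.01),("brown",(247,207),(247,219),.055)]:
    print(nm,at_z("scene",*s,z).round(3),at_z("side",*d,z).round(3))
E
```

```text
(525, 684, 3)
blue [0.591 0.027 0.014] [0.59  0.031 0.014]
red [ 0.48  -0.167  0.014] [ 0.48  -0.165  0.014]
yellow [ 0.489 -0.338  0.012] [ 0.489 -0.335  0.012]
seat [0.483 0.261 0.055] [0.48  0.269 0.055]
bottle base [0.725 0.096 0.01 ] [0.723 0.098 0.01 ]
beaker [ 0.749 -0.218  0.01 ] [ 0.742 -0.223  0.01 ]
brown [ 0.398 -0.006  0.055] [ 0.395 -0.004  0.055]
```

View pics/crop.png

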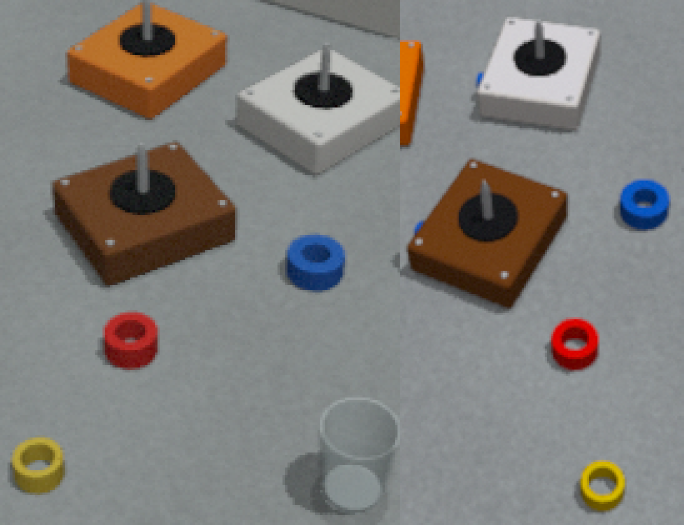

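```bash
python3 - <<'E'
from h import *
import cell
print([k for k in dir(cell) if 'grip' in k.lower() or 'off' in k.lower()])
try: print(cell.grip_point_offset)
except Exception as e: print(e)
s=observe();Q=R.from_rotvec(s["ee_rot"]).as_matrix();print(Q.round(3))
print("seat",at_z("scene",319.6,166,.055).round(4),at_z("side",271.7,142.6,.055).round(4))
print("tray",at_z("side",215,107,0.0).round(3),at_z("side",188,152,.055).round(3))
E
```

```text
['grip_point_offset', 'sign_off']
0.0188
[[ 0.952  0.305 -0.001]
 [ 0.305 -0.952  0.001]
 [-0.    -0.001 -1.   ]]
seat [0.4851 0.2683 0.055 ] [0.4821 0.27   0.055 ]
tray [0.317 0.523 0.   ] [0.243 0.259 0.055]
```

drive_tool(
  increments=[
    {"tx": 0.06,"ty": 0.1,"turn": -0.05,"grip": -1},
    {"tx": 0.65,"ty": 1.0,"turn": -0.295},
    {"tx": 0.65,"ty": 1.0,"turn": -0.295},
    {"tx": 0.65,"ty": 1.0,"turn": -0.295},
    {"tx": 0.65,"ty": 1.0,"turn": -0.295},
    {"tx": 0.65,"ty": 1.0,"turn": -0.295},
    {"tx": 0.65,"ty": 1.0,"turn": -0.295},
    {"tx": 0.65,"ty": 1.0,"turn": -0.295},
    {"tx": 0.65,"ty": 1.0,"turn": -0.295},
    {"tx": 0.65,"ty": 1.0,"turn": -0.295},
    {"tx": 0.65,"ty": 1.0,"turn": -0.295},
    {"tx": 0.65,"ty": 1.0,"turn": -0.295},
  ],
)

```text
invalid input
```

drive_tool(
  increments=[
    {"tx": 0.06,"ty": 0.1,"tz": 0,"turn": -0.05,"grip": -1},
    {"tx": 0.65,"ty": 1.0,"tz": 0,"turn": -0.295,"grip": -1},
    {"tx": 0.65,"ty": 1.0,"tz": 0,"turn": -0.295,"grip": -1},
    {"tx": 0.65,"ty": 1.0,"tz": 0,"turn": -0.295,"grip": -1},
    {"tx": 0.65,"ty": 1.0,"tz": 0,"turn": -0.295,"grip": -1},
    {"tx": 0.65,"ty": 1.0,"tz": 0,"turn": -0.295,"grip": -1},
    {"tx": 0.65,"ty": 1.0,"tz": 0,"turn": -0.295,"grip": -1},
    {"tx": 0.65,"ty": 1.0,"tz": 0,"turn": -0.295,"grip": -1},
    {"tx": 0.65,"ty": 1.0,"tz": 0,"turn": -0.295,"grip": -1},
    {"tx": 0.65,"ty": 1.0,"tz": 0,"turn": -0.295,"grip": -1},
    {"tx": 0.65,"ty": 1.0,"tz": 0,"turn": -0.295,"grip": -1},
  ],
)

```text
clock: 1.2
position: [0.4527, -0.1899, 0.2259]
ee_rot: [-3.138, -0.013, -0.001]
force: [0.4, -0.5, 0.1]
width: 0.997
```

drive_tool(
  increments=[
    {"tx": 0.343,"ty": 0.548,"tz": -0.15,"turn": 0,"grip": -1},
    {"tx": 0.343,"ty": 0.548,"tz": -0.15,"turn": 0,"grip": -1},
    {"tx": 0.343,"ty": 0.548,"tz": -0.15,"turn": 0,"grip": -1},
    {"tx": 0.343,"ty": 0.548,"tz": -0.15,"turn": 0,"grip": -1},
    {"tx": 0.343,"ty": 0.548,"tz": -0.15,"turn": 0,"grip": -1},
    {"tx": 0.343,"ty": 0.548,"tz": -0.15,"turn": 0,"grip": -1},
    {"tx": 0.343,"ty": 0.548,"tz": -0.15,"turn": 0,"grip": -1},
    {"tx": 0.343,"ty": 0.548,"tz": -0.15,"turn": 0,"grip": -1},
  ],
)

```text
clock: 2.0
position: [0.5895, 0.0283, 0.1653]
ee_rot: [-3.139, -0.013, 0.001]
force: [-0.1, -0.4, -0.2]
width: 1.003
```

```bash
python3 - <<'E'
from h import *
s=observe();w=get_image("wrist");cv2.imwrite("pics/w1.png",w[:,:,::-1])
print(s["position"],s["ee_rot"],s["clock"],s["joints"].round(2))
m=blob(w,"blue");n,l,st,c=cv2.connectedComponentsWithStats(m)
for i in range(1,n):
    if st[i,4]>300:
        cs,_=cv2.findContours((l==i).astype(np.uint8),cv2.RETR_CCOMP,cv2.CHAIN_APPROX_NONE)
        print(st[i],[ (cv2.fitEllipse(k)[0],cv2.fitEllipse(k)[1],at_z("wrist",*cv2.fitEllipse(k)[0],.028,s).round(4)) for k in cs if len(k)>40])
E
```

```text
[0.5894623  0.02825923 0.1652842 ] [-3.13913956e+00 -1.30633989e-02  1.24362911e-03] 2.0 [ 0.03  0.45 -0.23  1.72  0.12  0.98 -1.81]
[ 252  169   62   62 2474] [((282.208740234375, 199.7504425048828), (60.58570098876953, 61.62952423095703), array([0.59  , 0.0287, 0.028 ])), ((282.21136474609375, 198.66494750976562), (25.008398056030273, 29.772367477416992), array([0.5911, 0.0287, 0.028 ]))]
```

View pics/w1.png

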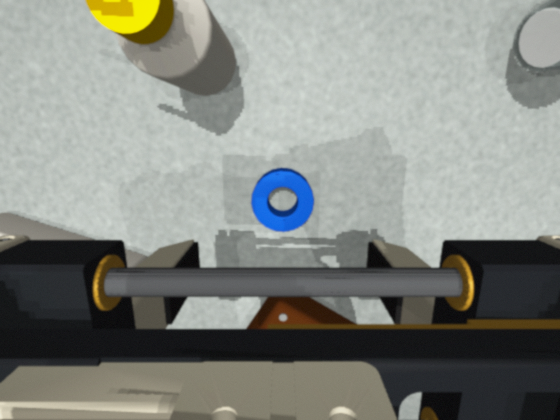

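Wrist view: the blue ring is at (282,200), centred in the jaws, with the bottle at top left (clear) and the brown unit's corner at (283,318). It measures (0.590, 0.029), which agrees with the two fixed cameras. I'll descend and grip.

drive_tool(
  increments=[
    {"tx": 0.002,"ty": 0.001,"tz": -0.12,"turn": 0,"grip": -1},
    {"tx": 0.002,"ty": 0.001,"tz": -0.24,"turn": 0,"grip": -1},
    {"tx": 0.002,"ty": 0.001,"tz": -0.34,"turn": 0,"grip": -1},
    {"tx": 0.002,"ty": 0.001,"tz": -0.38,"turn": 0,"grip": -1},
    {"tx": 0.002,"ty": 0.001,"tz": -0.4,"turn": 0,"grip": -1},
    {"tx": 0.002,"ty": 0.001,"tz": -0.4,"turn": 0,"grip": -1},
    {"tx": 0.002,"ty": 0.001,"tz": -0.4,"turn": 0,"grip": 1},
    {"tx": 0.002,"ty": 0.001,"tz": -0.4,"turn": 0,"grip": 1},
    {"tx": 0.002,"ty": 0.001,"tz": -0.4,"turn": 0,"grip": 1},
    {"tx": 0.002,"ty": 0.001,"tz": -0.4,"turn": 0,"grip": 1},
    {"tx": 0.002,"ty": 0.001,"tz": -0.4,"turn": 0,"grip": 1},
    {"tx": 0.002,"ty": 0.001,"tz": -0.4,"turn": 0,"grip": 1},
  ],
  newtons=20,
)

```text
clock: 3.25
position: [0.5906, 0.0279, 0.0063]
ee_rot: [-3.139, -0.011, -0.001]
force: [-0.7, -0.0, 6.2]
width: 0.659
```

drive_tool(
  increments=[
    {"tx": 0,"ty": 0,"tz": 0.05,"turn": 0,"grip": 1},
    {"tx": 0,"ty": 0,"tz": 0.15,"turn": 0,"grip": 1},
    {"tx": 0,"ty": 0,"tz": 0.27,"turn": 0,"grip": 1},
    {"tx": 0,"ty": 0,"tz": 0.39,"turn": 0,"grip": 1},
    {"tx": -0.05,"ty": 0.07,"tz": 0.5,"turn": 0,"grip": 1},
    {"tx": -0.11,"ty": 0.16,"tz": 0.5,"turn": 0,"grip": 1},
    {"tx": -0.17,"ty": 0.25,"tz": 0.5,"turn": 0,"grip": 1},
    {"tx": -0.23,"ty": 0.34,"tz": 0.5,"turn": 0,"grip": 1},
    {"tx": -0.29,"ty": 0.43,"tz": 0.5,"turn": 0,"grip": 1},
    {"tx": -0.35,"ty": 0.52,"tz": 0.5,"turn": 0,"grip": 1},
    {"tx": -0.4,"ty": 0.58,"tz": 0.5,"turn": 0,"grip": 1},
    {"tx": -0.418,"ty": 0.602,"tz": 0.5,"turn": 0,"grip": 1},
    {"tx": -0.418,"ty": 0.602,"tz": 0.5,"turn": 0,"grip": 1},
    {"tx": -0.418,"ty": 0.602,"tz": 0.5,"turn": 0,"grip": 1},
  ],
)

```text
clock: 4.65
position: [0.4242, 0.2676, 0.2061]
ee_rot: [-3.14, -0.01, -0.001]
force: [1.3, -0.0, -0.8]
width: 0.661
```

```bash
python3 - <<'E'
from h import *
s=observe();w=get_image("wrist");cv2.imwrite("pics/w2.png",w[:,:,::-1])
print(s["position"],s["ee_rot"],s["clock"],s["width"])
E
```

```text
[0.42418248 0.2676152  0.2061135 ] [-3.14023834e+00 -9.65419058e-03 -1.30624770e-03] 4.65 0.6605502805691031
```

View pics/w2.png

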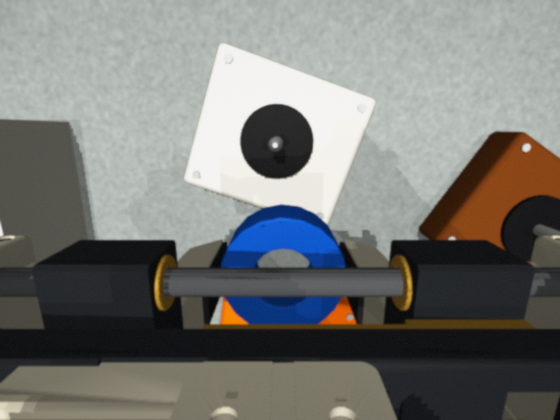

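```bash
python3 - <<'E'
from h import *
s=observe()
w=cv2.imread("pics/w2.png")
m=(w[95:190,230:325].max(2)<60).astype(np.uint8)
cs,_=cv2.findContours(m,0,1);k=cv2.convexHull(max(cs,key=cv2.contourArea));e=cv2.fitEllipse(k);print(e)
print(at_z("wrist",e[0][0]+230,e[0][1]+95,.055,s),at_z("wrist",276,146,.117,s))
# held ring far (top-of-image) edge at ring top z=tcp+.022 or bottom
t=s["position"][2]
hs=cv2.cvtColor(w,cv2.COLOR_BGR2HSV);b=cv2.inRange(hs,(105,150,30),(125,255,255))
ys,xs=np.where(b[150:260]);print(xs.min(),xs.max(),ys.min()+150, xs[ys==ys.min()])
print(at_z("wrist",283.5,ys.min()+150,t+.022,s),at_z("wrist",283.5,ys.min()+150,t-.006,s),"tcp",s["position"])
E
```

```text
((46.421852111816406, 46.089107513427734), (70.3866958618164, 72.75083923339844), 171.72579956054688)
[0.4805144 0.2733994 0.055    ] [0.4788431 0.2724008 0.117    ]
221 344 206 [276 277 278 279 280 281 282 283 284 285 286 287 288 289]
[0.45773782 0.26650692 0.22807534] [0.4509228  0.26645171 0.20007534] tcp [0.42448153 0.26721052 0.20607534]
```

drive_tool(
  increments=[
    {"tx": 0.1,"ty": 0.01,"tz": 0,"turn": 0,"grip": 1},
    {"tx": 0.141,"ty": 0.01,"tz": -0.05,"turn": 0,"grip": 1},
    {"tx": 0.141,"ty": 0.01,"tz": -0.13,"turn": 0,"grip": 1},
    {"tx": 0.141,"ty": 0.01,"tz": -0.18,"turn": 0,"grip": 1},
    {"tx": 0.141,"ty": 0.01,"tz": -0.18,"turn": 0,"grip": 1},
    {"tx": 0.141,"ty": 0.01,"tz": -0.18,"turn": 0,"grip": 1},
  ],
)

```text
clock: 5.3
position: [0.4817, 0.2701, 0.1343]
ee_rot: [-3.141, -0.005, -0.001]
force: [-0.4, 0.8, -0.3]
width: 0.66
```

```bash
python3 - <<'E'
from h import *
s=observe();I={n:get_image(n)[:,:,::-1] for n in("scene","side","wrist")}
print(s["position"],s["force"],s["clock"])
for n in I: cv2.imwrite(f"pics/{n}3.png",I[n])
r=lambda a,f:cv2.resize(a,None,fx=f,fy=f,interpolation=3)
C=np.hstack([r(I["scene"][100:210,270:370],4)[:400,:],r(I["side"][80:180,220:320],4)])
cv2.imwrite("pics/c3.png",C);print(C.shape)
E
```

```text
[0.48166002 0.27014645 0.13427587] [-0.3568317   0.76948669 -0.33612413] 5.3
(400, 800, 3)
```

View pics/c3.png

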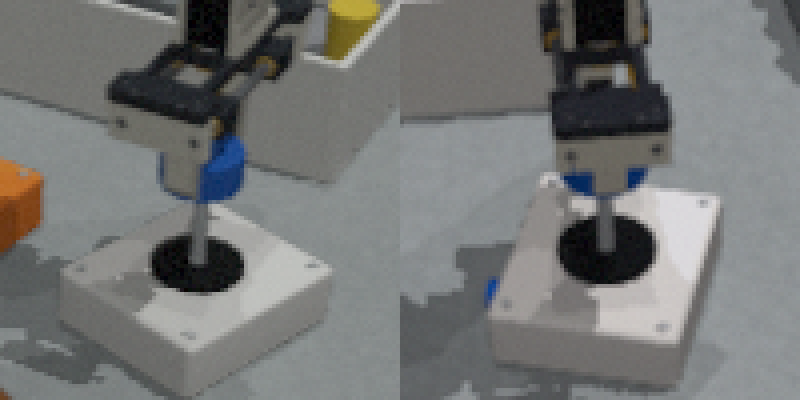

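View pics/wrist3.png

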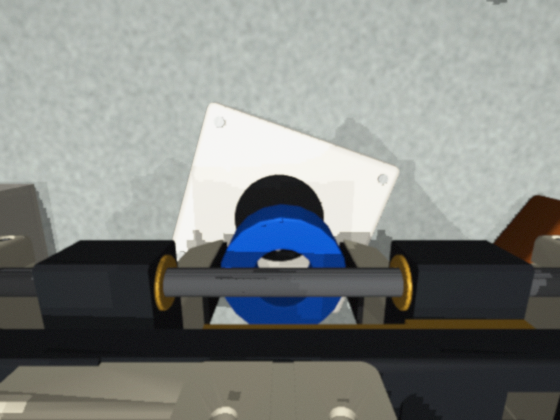

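The spindle (scene crop x≈203, side crop x≈606) lines up under the ring (centres 202 and 605). The wrist view puts the flange about 4 px left of the ring, so I'll shift y by +2 mm and lower.

drive_tool(
  increments=[
    {"tx": 0,"ty": 0.005,"tz": -0.03,"turn": 0,"grip": 1},
    {"tx": 0,"ty": 0.005,"tz": -0.07,"turn": 0,"grip": 1},
    {"tx": 0,"ty": 0.005,"tz": -0.11,"turn": 0,"grip": 1},
    {"tx": 0,"ty": 0.005,"tz": -0.15,"turn": 0,"grip": 1},
    {"tx": 0,"ty": 0.005,"tz": -0.17,"turn": 0,"grip": 1},
    {"tx": 0,"ty": 0.005,"tz": -0.178,"turn": 0,"grip": 1},
    {"tx": 0,"ty": 0.005,"tz": -0.181,"turn": 0,"grip": 1},
    {"tx": 0,"ty": 0.005,"tz": -0.181,"turn": 0,"grip": 1},
  ],
)

```text
clock: 6.25
position: [0.4822, 0.2736, 0.0636]
ee_rot: [-3.139, -0.007, -0.006]
force: [-0.2, -0.2, -0.8]
width: 0.654
```

drive_tool(
  increments=[
    {"tx": 0,"ty": 0,"tz": -0.004,"turn": 0,"grip": 1},
    {"tx": 0,"ty": 0,"tz": -0.007,"turn": 0,"grip": 1},
    {"tx": 0,"ty": 0,"tz": -0.007,"turn": 0,"grip": 1},
  ],
)

```text
clock: 6.55
position: [0.4827, 0.2739, 0.0613]
ee_rot: [-3.138, -0.007, -0.007]
force: [0.5, -0.3, 2.6]
width: 0.664
```

drive_tool(
  increments=[
    {"tx": 0,"ty": 0,"tz": 0,"turn": 0,"grip": 0.2},
    {"tx": 0,"ty": 0,"tz": 0,"turn": 0,"grip": -1},
    {"tx": 0,"ty": 0,"tz": 0,"turn": 0,"grip": -1},
    {"tx": 0,"ty": 0,"tz": 0,"turn": 0,"grip": -1},
    {"tx": 0,"ty": 0,"tz": 0,"turn": 0,"grip": -1},
    {"tx": 0,"ty": 0,"tz": 0.06,"turn": 0,"grip": -1},
    {"tx": 0,"ty": 0,"tz": 0.16,"turn": 0,"grip": -1},
    {"tx": 0,"ty": 0,"tz": 0.28,"turn": 0,"grip": -1},
    {"tx": -0.05,"ty": 0,"tz": 0.37,"turn": 0,"grip": -1},
    {"tx": -0.1,"ty": 0,"tz": 0.37,"turn": 0,"grip": -1},
    {"tx": -0.1,"ty": 0,"tz": 0.37,"turn": 0,"grip": -1},
  ],
)

```text
clock: 7.65
position: [0.4408, 0.2747, 0.2107]
ee_rot: [-3.137, -0.01, -0.009]
force: [-0.1, 0.0, 0.4]
width: 1.003
```

```bash
python3 - <<'E'
from h import *
s=observe();w=get_image("wrist");a=get_image("scene");cv2.imwrite("pics/w4.png",w[:,:,::-1])
print(s["position"],s["ee_rot"],s["clock"])
m=blob(w,"blue");n,l,st,c=cv2.connectedComponentsWithStats(m)
i=1+st[1:,4].argmax();print(st[i])
cs,_=cv2.findContours((l==i).astype(np.uint8),cv2.RETR_CCOMP,cv2.CHAIN_APPROX_NONE)
for k in cs:
    if len(k)>40:e=cv2.fitEllipse(k);print(e,at_z("wrist",*e[0],.083,s).round(4))
C=np.hstack([cv2.resize(w[40:240,190:370,::-1],None,fx=2,fy=2,interpolation=3),cv2.resize(a[110:210,260:360,::-1],None,fx=4,fy=4,interpolation=3)])
cv2.imwrite("pics/c4.png",C)
E
```

```text
[0.44077821 0.2746791  0.21065857] [-3.1371071  -0.01010091 -0.0092166 ] 7.65
[ 251  126   68   69 2957]
((284.5917053222656, 159.93844604492188), (66.7318344116211, 67.18448638916016), 52.08651351928711) [0.4815 0.2734 0.083 ]
((284.73614501953125, 159.94302368164062), (29.314844131469727, 30.56232261657715), 84.71112060546875) [0.4815 0.2733 0.083 ]
```

View pics/c4.png

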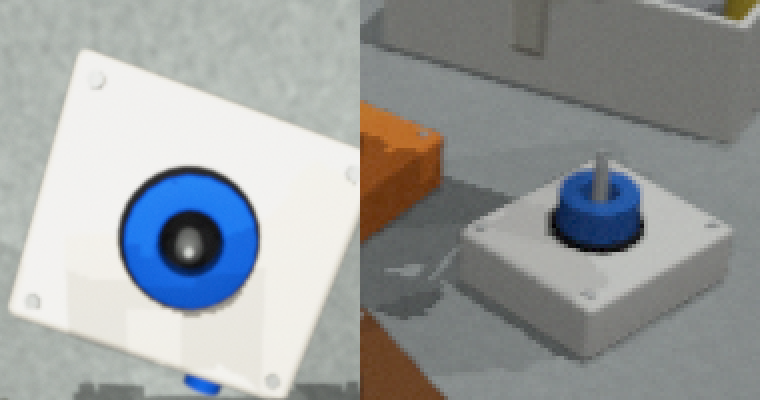

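Blue lies flat and concentric on the black flange, with the spindle through its bore (left panel (190,240), right panel (600,175)). Next is yellow.

drive_tool(
  increments=[
    {"tx": 0.02,"ty": -0.07,"tz": 0,"turn": 0,"grip": -1},
    {"tx": 0.12,"ty": -1,"tz": 0,"turn": 0,"grip": -1},
    {"tx": 0.12,"ty": -1,"tz": 0,"turn": 0,"grip": -1},
    {"tx": 0.12,"ty": -1,"tz": 0,"turn": 0,"grip": -1},
    {"tx": 0.12,"ty": -1,"tz": 0,"turn": 0,"grip": -1},
    {"tx": 0.12,"ty": -1,"tz": 0,"turn": 0,"grip": -1},
    {"tx": 0.12,"ty": -1,"tz": 0,"turn": 0,"grip": -1},
    {"tx": 0.12,"ty": -1,"tz": 0,"turn": 0,"grip": -1},
    {"tx": 0.12,"ty": -1,"tz": 0,"turn": 0,"grip": -1},
    {"tx": 0.12,"ty": -1,"tz": 0,"turn": 0,"grip": -1},
  ],
)

```text
clock: 8.75
position: [0.4904, -0.1317, 0.2083]
ee_rot: [-3.14, 0.005, -0.006]
force: [-0.5, 1.0, 0.1]
width: 1.001
```

drive_tool(
  increments=[
    {"tx": -0.003,"ty": -0.1,"tz": 0,"turn": 0,"grip": -1},
    {"tx": -0.003,"ty": -0.22,"tz": 0,"turn": 0,"grip": -1},
    {"tx": -0.003,"ty": -0.34,"tz": 0,"turn": 0,"grip": -1},
    {"tx": -0.003,"ty": -0.44,"tz": -0.06,"turn": 0,"grip": -1},
    {"tx": -0.003,"ty": -0.511,"tz": -0.12,"turn": 0,"grip": -1},
    {"tx": -0.003,"ty": -0.511,"tz": -0.12,"turn": 0,"grip": -1},
    {"tx": -0.003,"ty": -0.511,"tz": -0.12,"turn": 0,"grip": -1},
  ],
)

```text
clock: 9.45
position: [0.4889, -0.3356, 0.159]
ee_rot: [-3.138, 0.006, -0.002]
force: [0.2, 0.1, 0.0]
width: 0.999
```

```bash
python3 - <<'E'
from h import *
s=observe();w=get_image("wrist");cv2.imwrite("pics/w5.png",w[:,:,::-1])
print(s["position"],s["ee_rot"],s["clock"])
m=blob(w,"yellow");n,l,st,c=cv2.connectedComponentsWithStats(m)
i=1+st[1:,4].argmax();print(st[i])
cs,_=cv2.findContours((l==i).astype(np.uint8),cv2.RETR_CCOMP,cv2.CHAIN_APPROX_NONE)
for k in cs:
    if len(k)>40:e=cv2.fitEllipse(k);print(e,at_z("wrist",*e[0],.025,s).round(4))
E
```

```text
[ 0.48893081 -0.33556584  0.15898715] [-3.13833468e+00  5.59056680e-03 -2.15785892e-03] 9.45
[ 261  177   47   48 1182]
((283.8835144042969, 200.92344665527344), (45.23121643066406, 47.19961166381836), 176.6616973876953) [ 0.4893 -0.3367  0.025 ]
((283.948486328125, 200.01211547851562), (25.626174926757812, 29.826642990112305), 88.07963562011719) [ 0.4902 -0.3367  0.025 ]
```

View pics/w5.png

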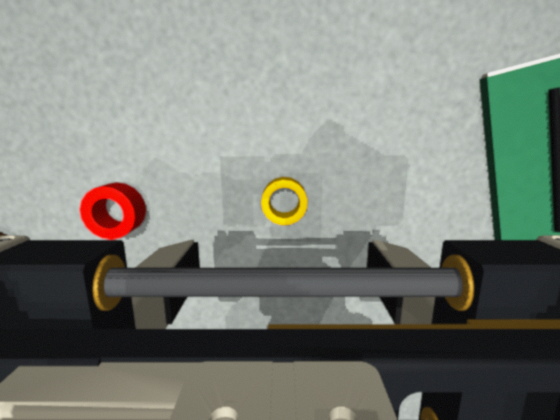

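Yellow ring at (284,201), centred in the jaws. Red is at (113,210), well clear of the fingers. I'll descend and grip.

drive_tool(
  increments=[
    {"tx": 0.002,"ty": -0.002,"tz": -0.12,"turn": 0,"grip": -1},
    {"tx": 0.002,"ty": -0.002,"tz": -0.24,"turn": 0,"grip": -1},
    {"tx": 0.002,"ty": -0.002,"tz": -0.33,"turn": 0,"grip": -1},
    {"tx": 0.002,"ty": -0.002,"tz": -0.37,"turn": 0,"grip": -1},
    {"tx": 0.002,"ty": -0.002,"tz": -0.386,"turn": 0,"grip": -1},
    {"tx": 0.002,"ty": -0.002,"tz": -0.386,"turn": 0,"grip": -1},
    {"tx": 0.002,"ty": -0.002,"tz": -0.386,"turn": 0,"grip": 1},
    {"tx": 0.002,"ty": -0.002,"tz": -0.386,"turn": 0,"grip": 1},
    {"tx": 0.002,"ty": -0.002,"tz": -0.386,"turn": 0,"grip": 1},
    {"tx": 0.002,"ty": -0.002,"tz": -0.386,"turn": 0,"grip": 1},
    {"tx": 0.002,"ty": -0.002,"tz": -0.386,"turn": 0,"grip": 1},
    {"tx": 0.002,"ty": -0.002,"tz": -0.386,"turn": 0,"grip": 1},
    {"tx": 0.002,"ty": -0.002,"tz": -0.386,"turn": 0,"grip": 1},
  ],
  newtons=15,
)

```text
clock: 10.8
position: [0.4906, -0.3356, 0.0056]
ee_rot: [-3.139, 0.003, -0.005]
force: [-0.6, -0.2, 2.2]
width: 0.499
```

drive_tool(
  increments=[
    {"tx": 0,"ty": 0,"tz": 0.05,"turn": 0,"grip": 1},
    {"tx": 0,"ty": 0,"tz": 0.15,"turn": 0,"grip": 1},
    {"tx": 0,"ty": 0,"tz": 0.27,"turn": 0,"grip": 1},
    {"tx": 0,"ty": 0,"tz": 0.39,"turn": 0,"grip": 1},
    {"tx": 0,"ty": 0.05,"tz": 0.49,"turn": 0,"grip": 1},
    {"tx": 0,"ty": 0.15,"tz": 0.51,"turn": 0,"grip": 1},
    {"tx": 0,"ty": 0.26,"tz": 0.51,"turn": 0,"grip": 1},
    {"tx": 0,"ty": 0.37,"tz": 0.51,"turn": 0,"grip": 1},
    {"tx": 0,"ty": 0.48,"tz": 0.51,"turn": 0,"grip": 1},
    {"tx": 0,"ty": 0.59,"tz": 0.51,"turn": 0,"grip": 1},
    {"tx": 0,"ty": 0.7,"tz": 0.51,"turn": 0,"grip": 1},
    {"tx": 0,"ty": 0.81,"tz": 0.51,"turn": 0,"grip": 1},
    {"tx": 0,"ty": 0.92,"tz": 0.51,"turn": 0,"grip": 1},
    {"tx": 0,"ty": 1.0,"tz": 0.51,"turn": 0,"grip": 1},
    {"tx": 0,"ty": 1.0,"tz": 0.51,"turn": 0,"grip": 1},
  ],
)

```text
clock: 12.3
position: [0.4901, 0.0699, 0.2098]
ee_rot: [-3.136, -0.009, -0.005]
force: [0.1, -0.1, -0.7]
width: 0.503
```

drive_tool(
  increments=[
    {"tx": 0,"ty": 0.1,"tz": 0,"turn": 0,"grip": 1},
    {"tx": -0.01,"ty": 0.21,"tz": 0,"turn": 0,"grip": 1},
    {"tx": -0.018,"ty": 0.32,"tz": 0,"turn": 0,"grip": 1},
    {"tx": -0.018,"ty": 0.42,"tz": 0,"turn": 0,"grip": 1},
    {"tx": -0.018,"ty": 0.49,"tz": 0,"turn": 0,"grip": 1},
    {"tx": -0.018,"ty": 0.51,"tz": -0.06,"turn": 0,"grip": 1},
    {"tx": -0.018,"ty": 0.51,"tz": -0.13,"turn": 0,"grip": 1},
    {"tx": -0.018,"ty": 0.51,"tz": -0.17,"turn": 0,"grip": 1},
    {"tx": -0.018,"ty": 0.51,"tz": -0.18,"turn": 0,"grip": 1},
    {"tx": -0.018,"ty": 0.51,"tz": -0.18,"turn": 0,"grip": 1},
  ],
)

```text
clock: 13.3
position: [0.4829, 0.273, 0.1375]
ee_rot: [-3.137, -0.008, -0.004]
force: [-0.2, 1.5, 0.3]
width: 0.498
```

```bash
python3 - <<'E'
from h import *
s=observe();I={n:get_image(n)[:,:,::-1] for n in("scene","side","wrist")}
print(s["position"],s["force"],s["clock"],s["width"])
r=lambda a,f:cv2.resize(a,None,fx=f,fy=f,interpolation=3)
C=np.hstack([r(I["scene"][110:210,280:350],4),r(I["side"][85:185,230:300],4),r(I["wrist"][150:350,225:345],2)])
cv2.imwrite("pics/c6.png",C);print(C.shape)
E
```

```text
[0.48294562 0.27303967 0.13746152] [-0.15003761  1.48145148  0.30493831] 13.3 0.4983334642664382
(400, 800, 3)
```

View pics/c6.png

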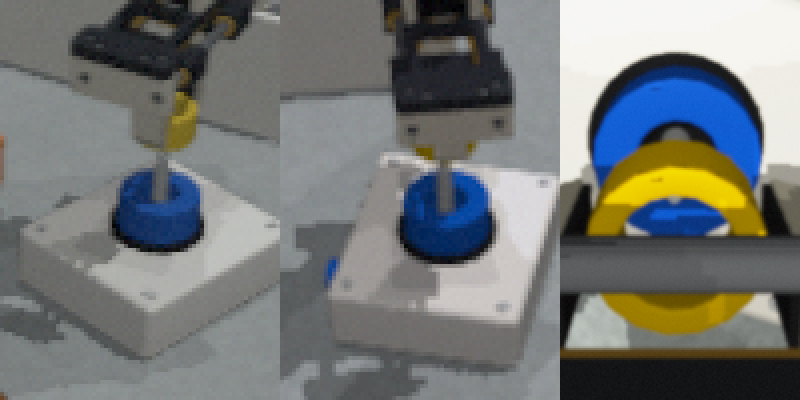

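Yellow sits aligned above the spindle in all three views. I'll lower it.

drive_tool(
  increments=[
    {"tx": 0,"ty": 0.002,"tz": -0.03,"turn": 0,"grip": 1},
    {"tx": 0,"ty": 0.002,"tz": -0.06,"turn": 0,"grip": 1},
    {"tx": 0,"ty": 0.002,"tz": -0.09,"turn": 0,"grip": 1},
    {"tx": 0,"ty": 0.002,"tz": -0.11,"turn": 0,"grip": 1},
    {"tx": 0,"ty": 0.002,"tz": -0.118,"turn": 0,"grip": 1},
    {"tx": 0,"ty": 0.002,"tz": -0.121,"turn": 0,"grip": 1},
    {"tx": 0,"ty": 0.002,"tz": -0.121,"turn": 0,"grip": 1},
    {"tx": 0,"ty": 0.002,"tz": -0.121,"turn": 0,"grip": 1},
  ],
)

```text
clock: 14.25
position: [0.4839, 0.275, 0.0909]
ee_rot: [-3.135, -0.008, -0.008]
force: [-0.5, 0.7, -0.6]
width: 0.501
```

drive_tool(
  increments=[
    {"tx": -0.002,"ty": -0.002,"tz": -0.004,"turn": 0,"grip": 1},
    {"tx": -0.002,"ty": -0.002,"tz": -0.007,"turn": 0,"grip": 1},
    {"tx": -0.002,"ty": -0.002,"tz": -0.007,"turn": 0,"grip": 1},
  ],
)

```text
clock: 14.55
position: [0.4833, 0.2742, 0.0886]
ee_rot: [-3.135, -0.008, -0.01]
force: [-1.9, 0.4, 5.2]
width: 0.503
```

Contact at 5 N, so I'll release and retreat.

drive_tool(
  increments=[
    {"tx": 0,"ty": 0,"tz": 0.001,"turn": 0,"grip": 0.3},
    {"tx": 0,"ty": 0,"tz": 0.001,"turn": 0,"grip": -1},
    {"tx": 0,"ty": 0,"tz": 0.001,"turn": 0,"grip": -1},
    {"tx": 0,"ty": 0,"tz": 0.001,"turn": 0,"grip": -1},
    {"tx": 0,"ty": 0,"tz": 0.001,"turn": 0,"grip": -1},
    {"tx": 0,"ty": 0,"tz": 0.001,"turn": 0,"grip": -1},
    {"tx": 0,"ty": 0,"tz": 0.06,"turn": 0,"grip": -1},
    {"tx": 0,"ty": 0,"tz": 0.16,"turn": 0,"grip": -1},
    {"tx": 0,"ty": 0,"tz": 0.28,"turn": 0,"grip": -1},
    {"tx": -0.05,"ty": 0,"tz": 0.35,"turn": 0,"grip": -1},
    {"tx": -0.1,"ty": 0,"tz": 0.35,"turn": 0,"grip": -1},
    {"tx": -0.1,"ty": 0,"tz": 0.35,"turn": 0,"grip": -1},
  ],
)

```text
clock: 15.75
position: [0.4413, 0.275, 0.2298]
ee_rot: [-3.134, -0.011, -0.011]
force: [0.1, 0.1, -0.6]
width: 1.003
```

```bash
python3 - <<'E'
from h import *
s=observe();I={n:get_image(n) for n in("scene","side","wrist")}
print(s["position"],s["clock"],s["width"])
for col,z in(("blue",.083),("yellow",.108)):
    m=blob(I["wrist"],col);n,l,st,c=cv2.connectedComponentsWithStats(m);i=1+st[1:,4].argmax()
    cs,_=cv2.findContours((l==i).astype(np.uint8),0,1);e=cv2.fitEllipse(cv2.convexHull(max(cs,key=len)));print(col,e,at_z("wrist",*e[0],z,s).round(4))
r=lambda a,f:cv2.resize(a[:,:,::-1],None,fx=f,fy=f,interpolation=3)
C=np.hstack([r(I["scene"][110:210,280:350],4),r(I["side"][85:185,230:300],4),r(I["wrist"][60:260,225:345],2)])
cv2.imwrite("pics/c7.png",C)
E
```

```text
[0.441302   0.27498564 0.22981492] 15.75 1.0033709611796375
blue ((284.0772705078125, 161.0332794189453), (63.33423614501953, 63.96257019042969), 64.38249969482422) [0.4794 0.2746 0.083 ]
yellow ((283.98980712890625, 164.5425567626953), (48.968963623046875, 49.937110900878906), 169.89291381835938) [0.4786 0.2746 0.108 ]
```

View pics/c7.png

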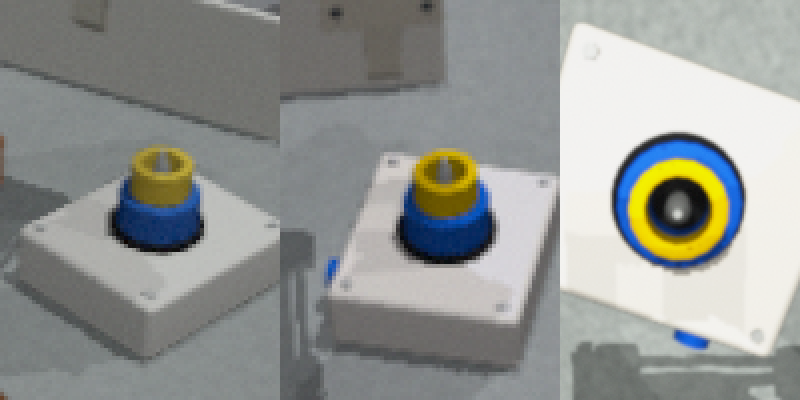

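Blue lies flat on the flange and yellow lies flat and concentric on blue, about 1 mm apart. The gripper is open and clear, so I'm handing in.

```bash
python3 -c "
from cell import *
print(sign_off())"
```

```text
the job is handed in; nothing more can be done
None
```

The stepped seat is built and handed in, at about 16 s of the 54 s allowed. I threaded the blue spacer onto the spindle of the white drive unit, down to the black flange. The yellow spacer then went on top of it, and I let go of both.

- **Last views:** the scene, side and wrist cameras all show both rings lying flat. Their centres agree within about 1 mm, the spindle stands in the bore, and the gripper is open and clear.
- **Forces:** each ring was released on light contact, 2.6 N for blue and 5.2 N for yellow. The highest reading at the end of any move was 6.2 N, while gripping blue.
- **Disagreements:** the cameras differed by up to about 5 mm on where the seat is. I settled on a point between them and corrected it from close up.
- **Bystanders:** I never touched the red spacer, the bottle or the beaker. I did not take a separate last picture of them.

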